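# Close up the till after changing the receipt roll

### The job

The receipt printer has a new roll and the customer has had the change, so make the till ready for the next sale: with the fingertips, push the printer's open cover over and down until it is fully shut, and push the cash drawer fully home into its housing. Just push: do not pick up, knock over or shove along the printer or anything else on the counter.

Things in the scene. Friction and masses are not known exactly. Their poses are not given: they have to be found in the camera images.
- housing_front (a point): middle of the front top edge of the cash drawer's housing, a dark sheet-steel box 330 deep x 330 wide x 100 mm tall, fixed to the counter; this point is 100 mm above the counter and the housing runs 330 mm back from it. On its top lie a rubber mat and a wooden change dish 22 mm tall, from 150 mm behind the front edge on. Its x axis points away from the robot along the drawer's travel (the drawer opens to -x out of the housing's front and shuts to +x), z up.
- drawer (a joint): how far the cash drawer is out, m: 0 = fully home, grows as it opens (starts 0.10 to 0.17). It runs with about 3 N of drag and stays where it is left; no catch and no spring.
- drawer_front (a point): centre of the outer face of the drawer's flat upright front panel (328 mm wide, 84 mm tall, 12 mm thick; from 12 to 96 mm above the counter). Same axes as the housing. The panel moves with the drawer; when home, its outer face stands 12 mm in front of the housing's front edge. A little key lock at the middle stands 3 mm proud.
- printer: white receipt printer standing loose on rubber feet on the counter, left or right of the cash drawer: 195 deep (x) x 145 wide (y) x 147 mm tall with the cover shut, about 1.5 kg. Origin: centre of its underside; x points to its rear (away from the robot), z up. The front 50 mm of its top (z 135 mm) is fixed; behind it the paper bay with its new roll lies under the cover.
- cover (a joint): angle of the printer's cover, rad: 0 = fully shut (level), grows as it swings up and back (starts 1.25 to 1.65, near upright; stop at 1.75). The hinge is stiff enough that the cover stays where it is left at any angle: about 1 to 2 N at its free edge moves it. No catch.
- cover_hinge (a point): middle of the cover's hinge line, which runs along the printer's y, 78 mm behind the printer's origin and 135 mm above the counter. Its axes turn with the cover (those of the printer when shut).
- cover_edge (a point): middle of the cover's free edge, at its outer face. The cover is a flat plate 123 mm long from hinge to free edge, 143 mm wide, its outer face 12 mm from the hinge line's level. Shut, its outer face is its top, 147 mm above the counter, and the free edge lies towards the robot; open, the outer face looks away from the robot and the free edge is up, about 260 mm above the counter.
- sauce_jar: Glass jar of red sauce with a red cap, 70 mm across, 110 mm tall; a bystander. Origin: centre of its underside.
- honey_jar: Amber jar with a brass cap, 76 mm across, 95 mm tall; a bystander. Origin: centre of its underside.
- oil_bottle: Green oil bottle, 62 mm across, 230 mm tall; a bystander. Origin: centre of its underside.
- tin: Tin with a blue band, 84 mm across, 60 mm tall; a bystander. Origin: centre of its underside.
- spice_jar: Copper-brown spice jar with a black cap, 48 mm across, 100 mm tall; a bystander. Origin: centre of its underside.
- spare_roll: White spare paper roll standing on end, 66 mm across, 80 mm tall; a bystander. Origin: centre of its underside.
- card_reader: Black card reader tilted on its stand, about 165 x 95 mm, 125 mm tall; it stands on the other side of the cash drawer from the printer; a bystander. Origin: centre of its underside.
Not all that is in view belongs to the job. Several things have the shape of the printer; the one meant has the colours described above.

How it is judged:
By the outcome, as a careful person would: the job done as asked, in the order asked, and still so for the second after the job is handed in, with the robot touching nothing.
It also fails if it takes over 54 s, if anything falls off the work surface, if the arm or the gripper's body presses on something with over 40 N, if the wrist force passes 120 N, or if a joint passes its speed limit or range.

### The arm

A 6-joint arm with a two-finger parallel gripper is mounted at the origin on the work surface. World frame = base frame: x ahead of the robot, y to its left, z up, the work surface at z = 0. Lengths are in m, angles in rad, forces in N, time in s.
With the tool pointing down it reaches from about 0.4 to 0.925 m from the base axis. Payload 12.5 kg.
Tool frame: the origin (TCP) lies midway between the tips of the shut fingers; the grasp point (between the pads) lies 19 mm behind it; x points along the fingers, z is the direction in which the jaws open and shut, and the axes are right-handed (so a half turn about x gives the same grasp; the last joint's range is limited). The gripper opens to 95 mm and grips with 3 to 60 N. Pads are 20 mm wide; open, the fingers measure 119 mm over their backs; the gripper's body (75 mm by 180 mm) begins 59 mm behind the grasp point.
Start: joints at [1.201, 0.491, 1.559, -0, 1.092, -0.106], TCP at [0.163, 0.603, 0.181] pointing down, gripper open.
Joint ranges: [-3.1, 3.1], [-0.84, 2.19], [0.05, 2.79], [-1.13, 4.28], [0.06, 2.93], [-2.69, 2.69]. Speed limits (rad/s): [2.22, 2.22, 2.79, 3.14, 3.14, 3.14].

### API

Orientations are given as a unit quaternion [x, y, z, w].
In Python, from bench import bot, status, grab_frame, close_job, look_for, masks_of, place_of gives the robot as it stands. The module is installed in compiled form; this text tells all that it offers. Calls block until the motion is done:
- bot.goto(position, orientation): joint-space move of the TCP to a pose.
- bot.move_straight(position, attitude=None, velocity=0.15, contact_N=None): straight line of the TCP; attitude=None keeps the orientation; velocity is the mean speed in m/s. With contact_N (N) it stops when the force on the tool has changed by that much, and returns True; else False.
- bot.move_joints(angles): joint-space move.
- bot.command_gripper(opening, effort=None): finger opening in m; effort is the grip in N (None keeps the last); returns when the fingers have stopped.
- bot.dwell(seconds).
- bot.ik(position, orientation): joint angles nearest the present ones, or None.
- status.get_state(): the state.
- grab_frame(name): name is "scene" or "top"; returns a dict with "pixels" (384x512x3 uint8, blue, green, red), "range_z" (384x512 float32, m along the optical axis (not along the pixel's ray), 0 where there is no reading), "mtx" (3x3 intrinsics, pixels), "R" (3x3) and "t" (3): a world point X has camera coordinates R X + t. Camera axes: x right, y down, z forward; pixel columns grow to the right and rows downward; lengths in m; the calibration is good to about 2 mm. A picture is of the moment at which its call begins.
A pose or a line that the arm cannot do raises bot.Unreachable and nothing moves.
- close_job(): hands the job in, once; it reports no verdict.
Trained networks look in a picture, given as the dict that the camera call returned (one of the last four; its "shot" number tells which), for a name from the list of things; names that differ only in an ending like _2 or _b are one class to them, and where a whole thing is asked for, a point or a joint stands for the part that bears it (a point fixed in the world has none). Each returns a list of dicts, best first, with "score" (0 to 1); they miss things now and then, are a little off and sometimes report something else, mostly with a low value. They report only what shows in the picture. A call takes as long as a camera call. They do not tell look-alikes from the thing itself.
- look_for(picture, name): "location" ([column, row] in pixels, amid what is visible of it).
- masks_of(picture, name): "pixels" (384x512 bool, what is visible of it) and "location" ([column, row] in pixels, amid what is visible of it).
- place_of(picture, name): "location" ([column, row] in pixels: a listed point, or the origin of a listed thing).
The state is a dict: "time_s": time; "q": joint angles; "qvel": joint speeds; "joint_torque": joint torques, N m; "eef_pos": TCP position; "eef_rot": TCP orientation; "wrist_force": force on the tool from outside, world axes, zero at the start; "wrist_torque": the same for the moment, N m; "opening": finger opening in m.
Only numpy, scipy, OpenCV 4.12 (cv2) and the standard library are available. Lean on these libraries where they do the work, as an engineer would, in place of code of your own. Each camera call takes 0.05 s, during which the arm holds its last target.

## Working session

There is one attempt and no reset: what is moved stays moved. The work goes in short steps, each a Python script; the robot and the scene stay as the last script left them, time stands still between calls to the robot, and variables do not carry over. Pictures are saved under pics/ and viewed, and the job is handed in when it is done.

```bash
mkdir -p pics; cat > h.py <<'E'
import numpy as np, cv2
from bench import bot, status, grab_frame, close_job, look_for, masks_of, place_of
def world(f,c,r,z=None):
    K=f["mtx"];d=f["range_z"][int(round(r)),int(round(c))] if z is None else z
    p=np.array([(c-K[0,2])/K[0,0],(r-K[1,2])/K[1,1],1])*d
    return f["R"].T@(p-f["t"])
def onplane(f,c,r,h):
    K=f["mtx"];ray=f["R"].T@np.array([(c-K[0,2])/K[0,0],(r-K[1,2])/K[1,1],1]);o=-f["R"].T@f["t"]
    return o+ray*(h-o[2])/ray[2]
def proj(f,X):
    p=f["mtx"]@(f["R"]@np.array(X)+f["t"]);return p[:2]/p[2]
E
python3 - <<'E'
from h import *
s=status.get_state();print(s["time_s"],s["eef_pos"],s["eef_rot"],s["opening"])
for n in("scene","top"):
    f=grab_frame(n);cv2.imwrite(f"pics/{n}0.png",cv2.resize(f["pixels"],(800,600)))
    print(n,"cam",-f["R"].T@f["t"])
    for k in("printer","cover_hinge","cover_edge","housing_front","drawer_front","card_reader"):
        for d in place_of(f,k)[:4]: 
            c,r=d["location"];print(k,round(d["score"],2),np.round([c,r],1),np.round(world(f,c,r),3))
E
```

```text
0.0 [0.16282667 0.60311451 0.1802458 ] [-0.43010672  0.56176746  0.42968086  0.56107031] 0.0954454645808757
scene cam [ 1.41855899 -0.15103434  0.87929282]
printer 0.78 [167.8 178.2] [ 0.283 -0.278  0.069]
printer 0.65 [134.  228.5] [ 0.553 -0.373  0.086]
cover_hinge 0.72 [146.5 145.2] [ 0.166 -0.348  0.147]
cover_hinge 0.69 [127.  212.6] [ 0.543 -0.383  0.144]
cover_hinge 0.29 [246.7 217.6] [ 0.529 -0.022  0.059]
cover_edge 0.75 [171.  149.5] [ 0.216 -0.256  0.15 ]
housing_front 0.84 [254.5 245.6] [ 0.655 -0.018  0.057]
drawer_front 0.9 [248.4 220.8] [ 0.549 -0.02   0.062]
card_reader 0.87 [355.1 210.7] [0.514 0.364 0.021]
top cam [0.32089881 0.00401194 1.9352118 ]
printer 0.81 [315.4 261.3] [ 0.21  -0.263  0.151]
printer 0.26 [257.1 149.3] [ 0.702 -0.024  0.1  ]
cover_hinge 0.79 [331.8 276.6] [ 0.144 -0.332  0.146]
cover_hinge 0.68 [340.4 188.1] [ 0.529 -0.397  0.062]
cover_edge 0.7 [383.  201.9] [ 0.462 -0.576  0.092]
cover_edge 0.69 [349.7 173.8] [ 0.601 -0.453  0.007]
cover_edge 0.67 [310.6 259.9] [ 0.21  -0.255  0.063]
housing_front 0.91 [253.4 149.3] [ 0.702 -0.008  0.105]
drawer_front 0.75 [255.5 192.2] [ 0.52  -0.015  0.012]
card_reader 0.74 [171.  201.3] [0.475 0.358 0.1  ]
```

View pics/scene0.png

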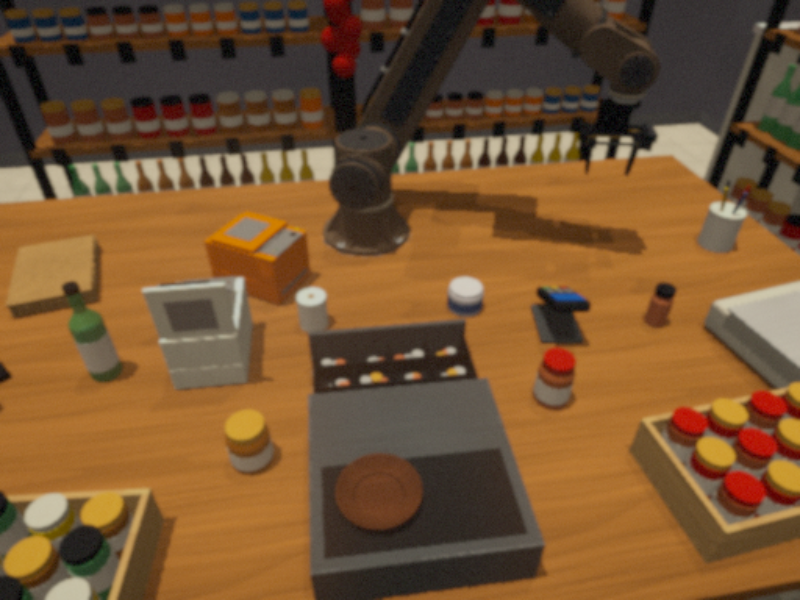

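View pics/top0.png

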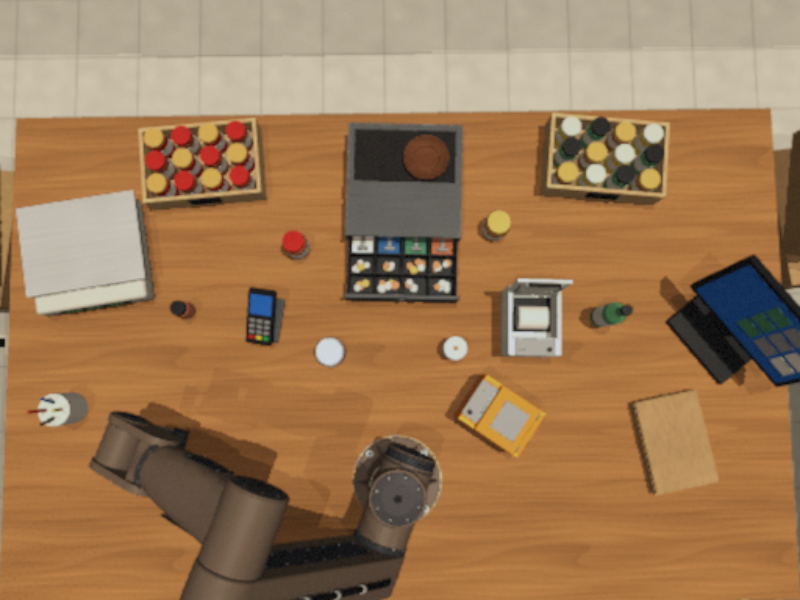

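The white printer with its open cover is at about (200,330) in the scene view and (533,318) in the top view (both 800 px wide). The look-alike is an orange printer, already shut, at (258,255) and (503,413). The drawer is out at top (403,270), with the tin at (330,352) and the paper roll at (455,348) in front of it. I choose the white printer, and will crop it close and measure it.

```bash
python3 - <<'E'
from h import *
def cloud(f):
    K=f["mtx"];r,c=np.mgrid[0:384,0:512];d=f["range_z"]
    p=np.stack([(c-K[0,2])/K[0,0]*d,(r-K[1,2])/K[1,1]*d,d],-1)
    X=(p-f["t"])@f["R"];X[d==0]=np.nan;return X
fs={n:grab_frame(n) for n in("scene","top")}
a=fs["scene"]["pixels"][160:260,70:190];b=fs["top"]["pixels"][160:250,290:420]
cv2.imwrite("pics/crop.png",np.hstack([cv2.resize(a,(400,333)),cv2.resize(b,(400,333))]))
C={n:cloud(f) for n,f in fs.items()}
np.savez("c.npz",**C)
t=C["top"];s=C["scene"]
def box(X,lo,hi): 
    m=np.all((X>lo)&(X<hi),-1);return X[m]
# printer points
P=box(t,(.3,-.56,.11),(.75,-.3,.2));P=P[np.abs(P[:,2]-.135)<.012]
print("top z~135",len(P),P.min(0),P.max(0),cv2.minAreaRect(P[:,:2].astype(np.float32)*1000))
for n in C:
    Q=box(C[n],(.3,-.60,.165),(.8,-.28,.3));print(n,"cover",len(Q))
    if len(Q)>3:
        print(Q.min(0).round(3),Q.max(0).round(3),np.median(Q,0).round(3))
        for z in np.arange(.16,.28,.02):
            q=Q[abs(Q[:,2]-z)<.01]
            if len(q)>2: print(round(z,2),len(q),np.percentile(q,[2,50,98],axis=0).round(3).tolist())
# drawer/housing
D=box(t,(.3,-.25,.085),(.75,.22,.11));print("drawer front x", np.percentile(D[:,0],[0.5,5,50]),)
q=box(t,(.3,-.25,.085),(.60,.22,.11));print("panel top",len(q),q.min(0).round(3),q.max(0).round(3),cv2.minAreaRect(q[:,:2].astype(np.float32)*1000))
h=box(t,(.6,-.25,.095),(1.2,.22,.106));print("housing",h.min(0).round(3),h.max(0).round(3),cv2.minAreaRect(h[:,:2].astype(np.float32)*1000))
for n in("oil_bottle","tin","spare_roll","honey_jar","sauce_jar"):
    for d in place_of(fs["top"],n)[:1]: print(n,d["score"],onplane(fs["top"],*d["location"],0).round(3))
E
```

```text
top z~135 754 [ 0.35233306 -0.45758077  0.12306542] [ 0.54753841 -0.30741371  0.14698474] ((449.68115234375, -383.1374206542969), (146.97457885742188, 191.57113647460938), 88.1969223022461)
scene cover 1526
[ 0.461 -0.6    0.165] [ 0.555 -0.316  0.26 ] [ 0.547 -0.392  0.218]
0.16 72 [[0.47, -0.599, 0.165], [0.545, -0.395, 0.168], [0.549, -0.323, 0.17]]
0.18 285 [[0.471, -0.598, 0.17], [0.545, -0.395, 0.18], [0.549, -0.317, 0.189]]
0.2 288 [[0.473, -0.598, 0.19], [0.547, -0.392, 0.2], [0.55, -0.319, 0.21]]
0.22 316 [[0.471, -0.598, 0.21], [0.548, -0.394, 0.22], [0.551, -0.317, 0.23]]
0.24 303 [[0.48, -0.596, 0.23], [0.549, -0.391, 0.24], [0.553, -0.318, 0.25]]
0.26 262 [[0.532, -0.453, 0.251], [0.547, -0.388, 0.256], [0.553, -0.319, 0.259]]
top cover 291
[ 0.447 -0.6    0.165] [ 0.549 -0.314  0.267] [ 0.536 -0.394  0.251]
0.16 18 [[0.45, -0.598, 0.165], [0.535, -0.381, 0.168], [0.538, -0.317, 0.17]]
0.18 48 [[0.459, -0.598, 0.171], [0.533, -0.406, 0.178], [0.538, -0.315, 0.189]]
0.2 24 [[0.461, -0.597, 0.191], [0.535, -0.402, 0.196], [0.539, -0.317, 0.208]]
0.22 19 [[0.456, -0.598, 0.212], [0.534, -0.455, 0.221], [0.541, -0.317, 0.227]]
0.24 32 [[0.461, -0.599, 0.231], [0.536, -0.425, 0.238], [0.549, -0.317, 0.25]]
0.26 150 [[0.528, -0.452, 0.25], [0.54, -0.384, 0.257], [0.549, -0.317, 0.264]]
drawer front x [0.36063185 0.51998051 0.71559346]
panel top 236 [ 0.303 -0.247  0.085] [0.537 0.143 0.108] ((483.39776611328125, -90.22372436523438), (453.53143310546875, 161.33160400390625), 59.17781448364258)
housing [ 0.692 -0.198  0.095] [1.03  0.141 0.106] ((861.2673950195312, -29.793426513671875), (330.02484130859375, 332.2928466796875), 87.99610137939453)
oil_bottle 0.66 [ 0.477 -0.6    0.   ]
tin 0.54 [0.378 0.197 0.   ]
spare_roll 0.69 [ 0.364 -0.17   0.   ]
honey_jar 0.73 [ 0.737 -0.288  0.   ]
sauce_jar 0.53 [0.689 0.291 0.   ]
```

View pics/crop.png

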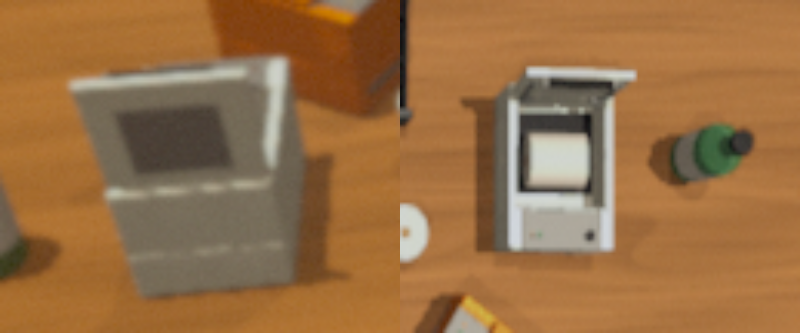

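The crop confirms it: white body, roll visible in the bay, cover upright. The printer centre is about (0.450,-0.383) with yaw about -2°. The outer face of the cover is at x≈0.547, which fits hinge x 0.528 + 12 mm with an angle of about 1.6. The oil bottle at (0.477,-0.600) leaves enough room. Next I close the fingers and approach behind the cover.

```bash
cat >> h.py <<'E'
from scipy.spatial.transform import Rotation as Ro
YAW=-np.deg2rad(1.9)
ex=np.array([np.cos(YAW),np.sin(YAW),0]);ey=np.array([-np.sin(YAW),np.cos(YAW),0])
def quat(sg=1):
    x=np.array([0,0,-1.]);z=sg*ey;y=np.cross(z,x)
    return Ro.from_matrix(np.stack([x,y,z],1)).as_quat()
PC=np.array([0.450,-0.383,0]);H=PC+.078*ex+np.array([0,0,.135])
def tip(th,r,clear=0.):
    P=H+r*(-np.cos(th)*ex+np.array([0,0,np.sin(th)]))+(.012+clear)*(np.sin(th)*ex+np.array([0,0,np.cos(th)]))
    return P+.010*ex
E
python3 - <<'E'
from h import *
s=status.get_state();p=s["eef_pos"]
bot.command_gripper(0.0)
bot.move_straight([p[0],p[1],.37],velocity=.25)
A=tip(1.62,.10,.04);A[2]=.37
for sg in(1,-1):
    q=bot.ik(A,quat(sg));print(sg,q)
sg=min((1,-1),key=lambda g:9 if bot.ik(A,quat(g)) is None else abs(bot.ik(A,quat(g))[5]))
bot.goto(A,quat(sg))
s=status.get_state();print(sg,s["time_s"],s["eef_pos"],A,s["opening"],s["wrist_force"])
f=grab_frame("scene");cv2.imwrite("pics/s1.png",cv2.resize(f["pixels"],(800,600)))
E
```

```text
1 [-6.70736529e-01  5.26154403e-01  1.00909540e+00 -4.44089210e-16
  1.60634285e+00 -2.20837160e+00]
-1 [-6.70736529e-01  5.26154403e-01  1.00909540e+00 -4.44089210e-16
  1.60634285e+00  9.33221054e-01]
-1 7.225 [ 0.59513295 -0.38721475  0.37006502] [ 0.59477581 -0.38780271  0.37      ] 0.0006736409404705854 [ 0.06834525 -0.52917546 -0.29738285]
```

View pics/s1.png

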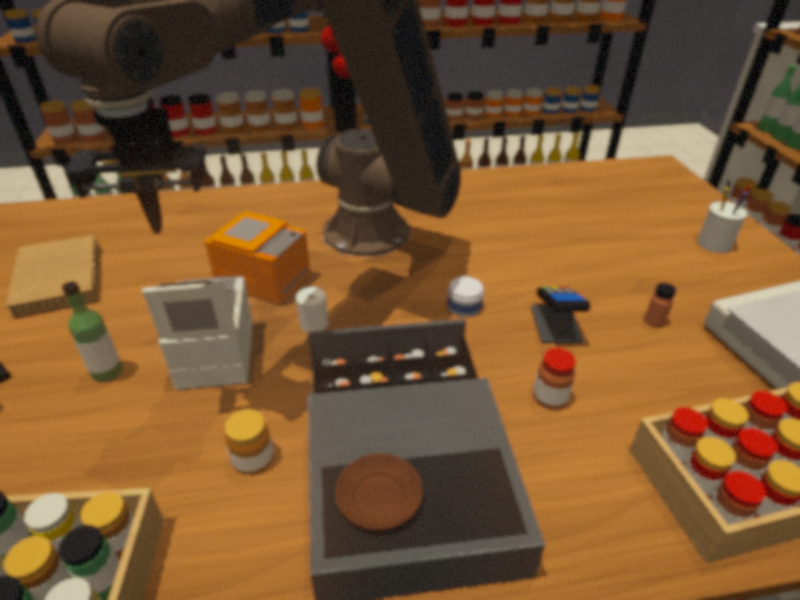

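The fingers are shut and stand above and behind the cover, with the tip at about (155,228) and the cover's edge at (195,285). Everything else is where it was. Next I descend behind the cover and push it through its arc.

```bash
python3 - <<'E'
from h import *
q=quat(-1)
B=tip(1.62,.10,.04)
f=grab_frame("scene");print(proj(f,status.get_state()["eef_pos"])*800/512)
print(bot.move_straight(B,velocity=.15,contact_N=8))
f0=status.get_state()["wrist_force"]
for th in np.linspace(1.5,.06,9):
    c=bot.move_straight(tip(th,.10,-.001),velocity=.12,contact_N=14)
    s=status.get_state();print(round(th,2),c,s["eef_pos"].round(3),(s["wrist_force"]-f0).round(1),s["time_s"])
    if c: break
f=grab_frame("scene");cv2.imwrite("pics/s2.png",cv2.resize(f["pixels"],(800,600)))
E
```

```text
[162.76559665 247.42747216]
False
1.5 False [ 0.542 -0.386  0.236] [-1.6 -0.8 -0.3] 8.9833
1.32 False [ 0.524 -0.386  0.235] [-0.6 -0.7  1.6] 9.2833
1.14 False [ 0.507 -0.385  0.231] [-1.2 -1.2  1.3] 9.5833
0.96 False [ 0.49  -0.384  0.223] [-0.6 -0.9  0.9] 9.8833
0.78 False [ 0.475 -0.384  0.213] [-0.5 -0.3  0.9] 10.1833
0.6 False [ 0.462 -0.383  0.201] [-0.6 -1.   0.2] 10.4833
0.42 False [ 0.451 -0.383  0.186] [-0.4 -1.7  1.3] 10.7833
0.24 False [ 0.444 -0.383  0.17 ] [-1.  -0.7 -0.1] 11.0833
0.06 False [ 0.439 -0.383  0.152] [-1.4 -1.3 -0.2] 11.3833
```

View pics/s2.png

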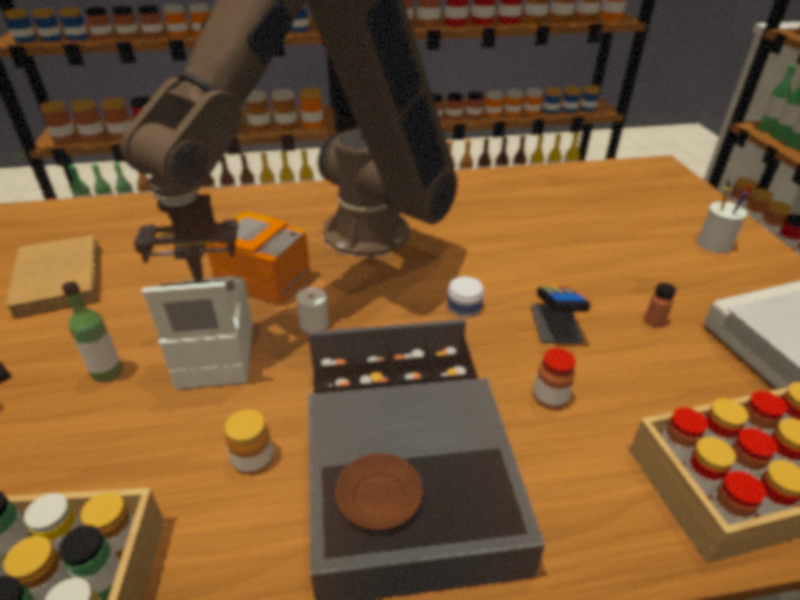

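The cover still looks upright, and the fingers now seem to be on the robot side of it. I'm checking with the top view and depth before moving anything.

```bash
python3 - <<'E'
from h import *
f=grab_frame("scene");t=grab_frame("top")
p=status.get_state()["eef_pos"];print(p,proj(f,p),proj(t,p),status.get_state()["opening"])
a=f["pixels"][120:260,70:210].copy();b=t["pixels"][130:270,280:420].copy()
def mk(im,c): cv2.circle(im,tuple(int(v) for v in c),1,(0,0,255),-1)
mk(a,proj(f,p)-[70,120]);mk(b,proj(t,p)-[280,130])
cv2.imwrite("pics/s3.png",np.hstack([cv2.resize(a,(400,400)),cv2.resize(b,(400,400))]))
for c in (118,124,130): print([ (r,world(f,c,r).round(3).tolist()) for r in range(150,215,6)])
E
```

```text
[ 0.43934841 -0.38293068  0.15281171] [129.70669646 189.04097672] [342.26780582 206.63317259] 0.00013468728811081464
[(150, [0.465, -0.381, 0.313]), (156, [0.463, -0.386, 0.293]), (162, [0.475, -0.387, 0.28]), (168, [0.081, -0.492, 0.0]), (174, [0.119, -0.489, -0.004]), (180, [0.361, -0.431, 0.137]), (186, [0.548, -0.386, 0.247]), (192, [0.55, -0.39, 0.229]), (198, [0.546, -0.396, 0.204]), (204, [0.546, -0.4, 0.182]), (210, [0.542, -0.406, 0.157])]
[(150, [0.463, -0.366, 0.311]), (156, [0.46, -0.37, 0.289]), (162, [0.475, -0.371, 0.278]), (168, [0.448, -0.382, 0.24]), (174, [0.451, -0.385, 0.22]), (180, [0.538, -0.368, 0.259]), (186, [0.551, -0.37, 0.248]), (192, [0.55, -0.374, 0.227]), (198, [0.545, -0.38, 0.202]), (204, [0.545, -0.384, 0.18]), (210, [0.547, -0.388, 0.159])]
[(150, [0.465, -0.349, 0.311]), (156, [0.434, -0.359, 0.271]), (162, [0.451, -0.36, 0.261]), (168, [1.419, -0.151, 0.879]), (174, [0.131, -0.44, -0.001]), (180, [0.535, -0.353, 0.255]), (186, [0.552, -0.353, 0.247]), (192, [0.549, -0.358, 0.223]), (198, [0.543, -0.364, 0.198]), (204, [0.547, -0.367, 0.179]), (210, [0.547, -0.372, 0.156])]
```

View pics/s3.png

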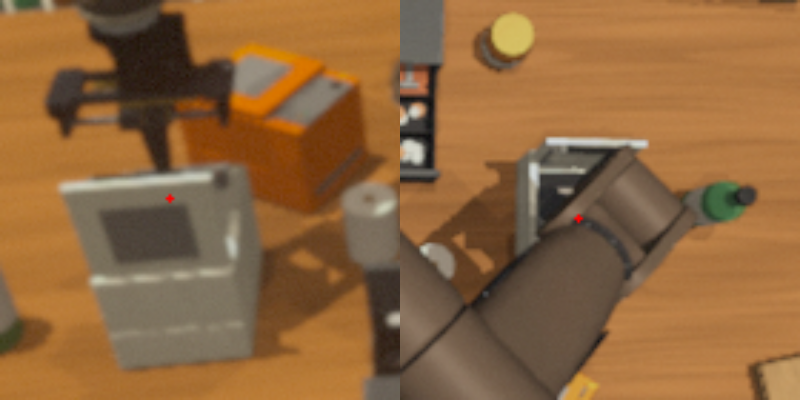

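The marked TCP projects lower than where the visible fingertip ends, and the cover hasn't moved, so the fingertip seems to have passed just over its edge. I'll back out upward and measure the real tip against the reported TCP.

```bash
python3 - <<'E'
from h import *
p=status.get_state()["eef_pos"]
bot.move_straight([p[0],p[1],.36],velocity=.2)
bot.move_straight([.60,-.387,.36],velocity=.2)
f=grab_frame("scene")
s=status.get_state();p=s["eef_pos"];print(s["time_s"],p,s["opening"])
R=Ro.from_quat(s["eef_rot"]).as_matrix();print(R.round(3))
c0=proj(f,p);print(c0)
x0,y0=int(c0[0])-60,int(c0[1])-90
a=cv2.resize(f["pixels"][y0:y0+140,x0:x0+140],(600,600),interpolation=cv2.INTER_NEAREST)
cv2.circle(a,tuple(((c0-[x0,y0])*600/140).astype(int)),4,(0,0,255),-1);cv2.imwrite("pics/s4.png",a)
K=f["mtx"];r,c=np.mgrid[0:384,0:512];d=f["range_z"]
X=(np.stack([(c-K[0,2])/K[0,0]*d,(r-K[1,2])/K[1,1]*d,d],-1)-f["t"])@f["R"]
m=np.all((abs(X-p)<[.12,.12,.2]),-1)
Q=X[m]
for z in np.arange(.30,.5,.01):
    q=Q[abs(Q[:,2]-z)<.005]
    if len(q): print(round(z,3),len(q),q.min(0).round(3)[:2],q.max(0).round(3)[:2])
E
```

```text
13.725 [ 0.59933592 -0.38708954  0.36020617] 0.0006816830314560105
[[-0.     0.999 -0.034]
 [-0.    -0.034 -0.999]
 [-1.    -0.     0.   ]]
[105.01535683 162.6088415 ]
0.39 3 [ 0.592 -0.389] [ 0.609 -0.382]
0.4 25 [ 0.59  -0.392] [ 0.615 -0.38 ]
0.41 31 [ 0.59  -0.396] [ 0.614 -0.379]
0.42 38 [ 0.595 -0.396] [ 0.614 -0.377]
0.43 40 [ 0.594 -0.398] [ 0.615 -0.377]
0.44 44 [ 0.591 -0.398] [ 0.615 -0.375]
0.45 54 [ 0.594 -0.399] [ 0.615 -0.375]
0.46 41 [ 0.593 -0.399] [ 0.618 -0.374]
0.47 40 [ 0.571 -0.47 ] [ 0.638 -0.304]
0.48 225 [ 0.569 -0.47 ] [ 0.64  -0.304]
0.49 333 [ 0.591 -0.471] [ 0.641 -0.306]
```

View pics/s4.png

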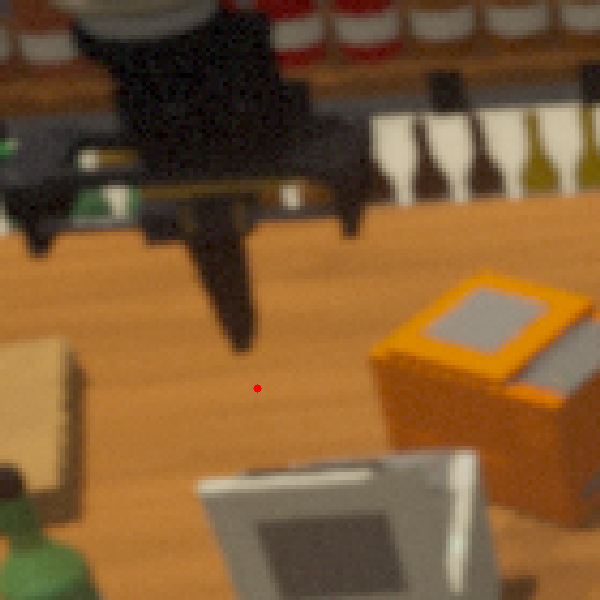

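The depth shows the real fingertip at z≈0.388 with the TCP reported at 0.360. The tip ends about 28 mm short of the reported TCP along the tool axis, while its sideways position agrees. I'll allow for that, checking against contact, and push again.

```bash
cat >> h.py <<'E'
OFF=np.array([0,0,-.028])  # measured: real tip 28 mm above reported TCP
E
python3 - <<'E'
from h import *
B=tip(1.62,.095,.04)+OFF
print(bot.move_straight(B,velocity=.15,contact_N=8))
bot.dwell(.1);f0=status.get_state()["wrist_force"]
for th in np.linspace(1.5,1.14,3):
    c=bot.move_straight(tip(th,.095,-.001)+OFF,velocity=.08,contact_N=14)
    s=status.get_state();print(round(th,2),c,s["eef_pos"].round(3),(s["wrist_force"]-f0).round(1),s["time_s"])
    if c: break
f=grab_frame("scene");cv2.imwrite("pics/s5.png",cv2.resize(f["pixels"][120:260,70:210],(600,600)))
E
```

```text
False
1.5 False [ 0.542 -0.386  0.203] [ 0.3 -0.9  0.3] 15.8583
1.32 False [ 0.525 -0.386  0.202] [ 1.2 -0.4  0.5] 16.225
1.14 False [ 0.508 -0.385  0.198] [-0.2  0.1  0. ] 16.5917
```

View pics/s5.png

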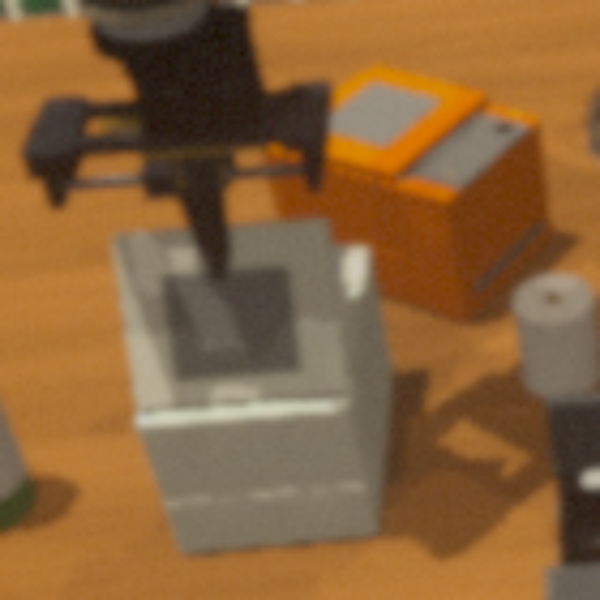

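The cover is now swinging forward, with the fingertip on its outer face at about (215,275) in the crop, and the printer hasn't moved. I'll continue down to shut and press lightly.

```bash
python3 - <<'E'
from h import *
f0=np.zeros(3)
for th in list(np.linspace(.96,.06,6)):
    c=bot.move_straight(tip(th,.095,-.001)+OFF,velocity=.08,contact_N=14)
    s=status.get_state();print(round(th,2),c,s["eef_pos"].round(3),(s["wrist_force"]-f0).round(1),s["time_s"])
    if c: break
e=tip(0,.10,0)+OFF
c=bot.move_straight([e[0],e[1],e[2]-.012],velocity=.03,contact_N=8)
s=status.get_state();print("press",c,s["eef_pos"].round(4),s["wrist_force"].round(1),e,s["time_s"])
bot.dwell(.2);print(status.get_state()["wrist_force"].round(1))
p=status.get_state()["eef_pos"]
bot.move_straight([p[0],p[1],.25],velocity=.2)
bot.move_straight([.42,-.17,.25],velocity=.25)
f=grab_frame("scene");t=grab_frame("top");print(status.get_state()["time_s"])
cv2.imwrite("pics/s6.png",np.hstack([cv2.resize(f["pixels"][120:260,70:210],(400,400)),cv2.resize(t["pixels"][130:270,280:420],(400,400))]))
for n,g in(("s",f),("t",t)):
    K=g["mtx"];r,c=np.mgrid[0:384,0:512];d=g["range_z"]
    X=(np.stack([(c-K[0,2])/K[0,0]*d,(r-K[1,2])/K[1,1]*d,d],-1)-g["t"])@g["R"]
    m=(X[...,2]>.12)&(X[...,2]<.2)&(abs(X[...,0]-.45)<.12)&(abs(X[...,1]+.385)<.075)
    Q=X[m];print(n,len(Q),"rect",cv2.minAreaRect(Q[:,:2].astype(np.float32)*1000))
    for a in np.arange(-.10,.11,.02):
        q=Q[(abs((Q-PC)@ex-a)<.01)&(abs((Q-PC)@ey)<.05)]
        if len(q): print(round(a,2),len(q),np.median(q[:,2]).round(4))
E
```

```text
0.96 False [ 0.492 -0.384  0.191] [ 0.3  0.3 -0. ] 17.0083
0.78 False [ 0.478 -0.384  0.182] [0.4 0.2 0.4] 17.375
0.6 False [ 0.466 -0.384  0.17 ] [ 0.4  0.9 -1. ] 17.7417
0.42 False [ 0.456 -0.383  0.156] [-0.2  0.5 -0.8] 18.1083
0.24 False [ 0.448 -0.383  0.14 ] [0.4 1.2 0.1] 18.475
0.06 False [ 0.444 -0.383  0.124] [ 1.1 -0.8  0.3] 18.8417
press True [ 0.4405 -0.3828  0.1134] [0.3 0.  5.3] [ 0.4380066  -0.38260214  0.119     ] 19.2833
[-0.5  1.4  7.7]
21.425
s 2003 rect ((453.94219970703125, -384.445068359375), (145.91636657714844, 201.46632385253906), 88.20024108886719)
-0.1 28 0.1356
-0.08 106 0.1361
-0.06 80 0.1361
-0.04 59 0.1464
-0.02 116 0.147
0.0 126 0.1475
0.02 134 0.1472
0.04 134 0.1474
0.06 143 0.1472
0.08 211 0.1437
0.1 210 0.132
t 1496 rect ((451.1011657714844, -382.915283203125), (145.8200225830078, 195.20913696289062), 88.70098114013672)
-0.1 28 0.1388
-0.08 116 0.1376
-0.06 107 0.1372
-0.04 88 0.1476
-0.02 116 0.1479
0.0 108 0.1487
0.02 102 0.148
0.04 114 0.1471
0.06 104 0.1487
0.08 101 0.1428
0.1 48 0.1355
```

View pics/s6.png

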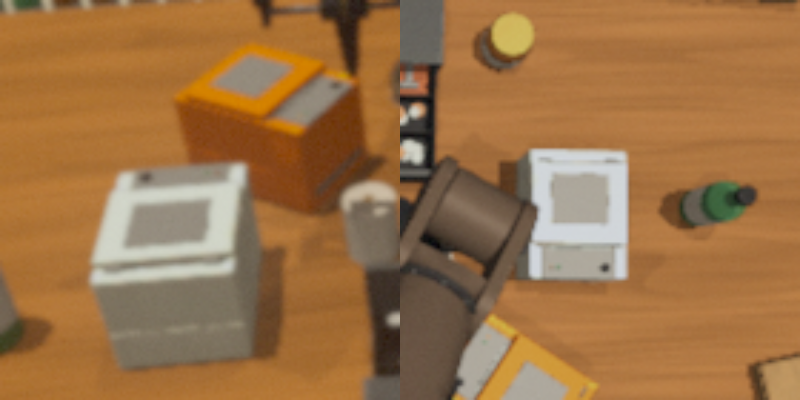

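The cover is shut: its top is level at 0.147 m in both cameras, and the printer is still at (0.451,-0.383) with yaw about -1.5°. Contact puts the tip offset at about 32 mm. Next is the drawer, pushing on the panel above the key lock.

```bash
python3 - <<'E'
from h import *
C=np.load("c.npz");t=C["top"]
Q=t[(abs(t[...,2]-.096)<.012)&(abs(t[...,0]-.53)<.05)&(abs(t[...,1]+.02)<.18)]
print("panel",len(Q),np.percentile(Q,[1,50,99],axis=0).round(3).tolist())
for a in(-.16,-.1,-.02,.06,.12):
    q=Q[abs(Q[:,1]-a)<.02];print(a,len(q),q[:,:1].min().round(3) if len(q) else 0,np.median(q[:,0]).round(3) if len(q) else 0)
h=t[(abs(t[...,2]-.1)<.006)&(t[...,0]>.64)&(t[...,0]<.8)&(abs(t[...,1]+.02)<.17)]
for a in(-.16,-.1,-.02,.06,.12): 
    q=h[abs(h[:,1]-a)<.02];print("hous",a,len(q),np.percentile(q[:,0],1).round(3))
for p in([.44,-.02,.25],[.46,-.02,.044],[.68,-.02,.044]): print(bot.ik(p,quat(-1)))
E
```

```text
panel 209 [[0.515, -0.176, 0.086], [0.526, -0.017, 0.095], [0.537, 0.142, 0.104]]
-0.16 25 0.514 0.52
-0.1 24 0.516 0.522
-0.02 27 0.518 0.525
0.06 22 0.522 0.527
0.12 28 0.524 0.532
hous -0.16 171 0.693
hous -0.1 173 0.693
hous -0.02 166 0.699
hous 0.06 154 0.7
hous 0.12 139 0.701
[-1.95605438e-01  1.48057787e-01  1.88368844e+00 -4.44089210e-16
  1.10984642e+00  1.40835214e+00]
[-1.87069763e-01  4.75963529e-01  2.09204469e+00 -4.44089210e-16
  5.73584435e-01  1.41688782e+00]
[-1.26425307e-01  7.12676814e-01  1.53493792e+00 -4.44089210e-16
  8.93977917e-01  1.47753228e+00]
```

```bash
python3 - <<'E'
from h import *
q=quat(-1);D=np.array([.519,-.018,0]);Z=np.array([0,0,.044])
S=D-.05*ex+Z
bot.move_straight([S[0],S[1],.25],velocity=.25)
print(bot.move_straight(S,velocity=.15,contact_N=10))
bot.dwell(.1);f0=status.get_state()["wrist_force"];print(f0.round(1))
for d,v in((.0,.08),(.135,.1),(.175,.04)):
    c=bot.move_straight(D+d*ex+Z,velocity=v,contact_N=15)
    s=status.get_state();print(d,c,s["eef_pos"].round(4),(s["wrist_force"]-f0).round(1),s["time_s"])
    if c: break
f=grab_frame("scene");t=grab_frame("top")
cv2.imwrite("pics/s7.png",np.hstack([cv2.resize(f["pixels"][120:320,150:350],(400,400)),cv2.resize(t["pixels"][60:260,160:360],(400,400))]))
E
```

```text
False
[-0.2  0.2 -0.7]
0.0 False [ 0.5189 -0.018   0.0439] [0.5 0.  0.8] 24.6167
0.135 False [ 0.6539 -0.0223  0.0441] [-0.6  0.1  1.7] 26.1167
0.175 True [ 0.6727 -0.023   0.0436] [ 0.2 -0.3  0.6] 26.7083
```

View pics/s7.png

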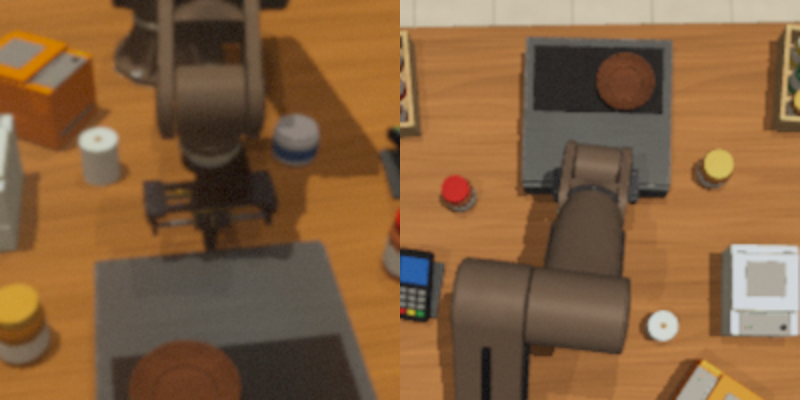

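The drawer looks shut: no tray is visible, and the push stopped on force with the tip where the home position should be. I'll press once more to confirm the hard stop, then back off and measure.

```bash
python3 - <<'E'
from h import *
p=status.get_state()["eef_pos"]
c=bot.move_straight(p+.012*ex,velocity=.03,contact_N=18)
s=status.get_state();print(c,s["eef_pos"].round(4),s["wrist_force"].round(1))
bot.dwell(.3);s=status.get_state();print(s["eef_pos"].round(4),s["wrist_force"].round(1))
p=s["eef_pos"]
bot.move_straight(p-.06*ex,velocity=.15)
p=status.get_state()["eef_pos"]
bot.move_straight([p[0],p[1],.28],velocity=.2)
bot.move_straight([.40,.15,.33],velocity=.3)
f=grab_frame("scene");t=grab_frame("top");print(status.get_state()["time_s"])
cv2.imwrite("pics/s8.png",cv2.resize(f["pixels"],(400,300)));
cv2.imwrite("pics/s8.png",np.hstack([cv2.resize(f["pixels"],(400,300)),cv2.resize(t["pixels"],(400,300))]))
a=f["pixels"][200:290,180:300];b=t["pixels"][120:190,200:310]
cv2.imwrite("pics/s9.png",np.hstack([cv2.resize(a,(400,300)),cv2.resize(b,(400,300))]))
for n,g in(("s",f),("t",t)):
    K=g["mtx"];r,c=np.mgrid[0:384,0:512];d=g["range_z"]
    X=(np.stack([(c-K[0,2])/K[0,0]*d,(r-K[1,2])/K[1,1]*d,d],-1)-g["t"])@g["R"]
    for y in(-.16,-.1,-.02,.06,.12):
        q=X[(abs(X[...,2]-.098)<.012)&(abs(X[...,0]-.65)<.15)&(abs(X[...,1]-y)<.02)]
        print(n,y,len(q),np.percentile(q[:,0],[0,2]).round(3) if len(q) else 0)
E
```

```text
True [ 0.6724 -0.0229  0.0429] [-0.5  0.6  0.9]
[ 0.672  -0.0228  0.0426] [-0.4  0.2  0.5]
30.4083
s -0.16 484 [0.68  0.685]
s -0.1 468 [0.684 0.687]
s -0.02 442 [0.684 0.689]
s 0.06 420 [0.688 0.693]
s 0.12 384 [0.691 0.694]
t -0.16 235 [0.679 0.681]
t -0.1 236 [0.681 0.682]
t -0.02 230 [0.683 0.686]
t 0.06 222 [0.686 0.689]
t 0.12 212 [0.688 0.689]
```

View pics/s8.png

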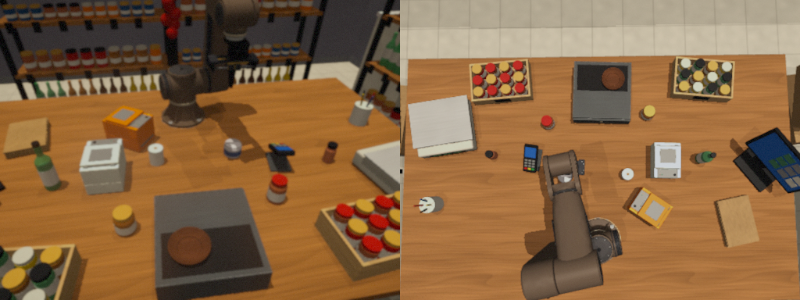

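View pics/s9.png

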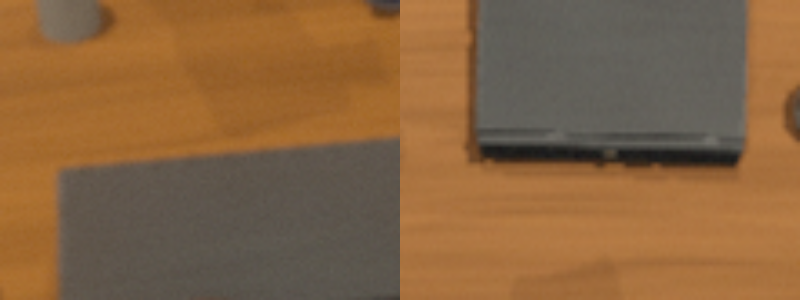

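```bash
python3 - <<'E'
from h import *
f=grab_frame("scene");t=grab_frame("top")
for n in("housing_front","drawer_front"):
    for nm,g,h in(("t",t,.1 if n[0]=="h" else .054),("s",f,.1 if n[0]=="h" else .054)):
        for d in place_of(g,n)[:1]: print(n,nm,round(d["score"],2),onplane(g,*d["location"],h).round(4))
K=8;b=cv2.resize(t["pixels"][138:168,205:300],None,fx=K,fy=K,interpolation=cv2.INTER_CUBIC)
b=cv2.convertScaleAbs(b,alpha=1.8)
cv2.imwrite("pics/s10.png",b)
g=t["pixels"].mean(2)
for y in(-.12,.08):
  D=np.array([.6975,-.024,.1])+(y+.024)*ey
  print(y,[(round(o,3),round(float(cv2.getRectSubPix(t["pixels"].astype(np.float32),(1,1),tuple(proj(t,D+o*ex).astype(float))).mean()))) for o in np.arange(-.04,.021,.004)])
E
```

```text
housing_front t 0.87 [ 0.6896 -0.0292  0.1   ]
housing_front s 0.84 [ 0.6919 -0.0149  0.1   ]
drawer_front t 0.94 [ 0.6841 -0.0317  0.054 ]
drawer_front s 0.78 [ 0.688  -0.0251  0.054 ]
-0.12 [(np.float64(-0.04), 97), (np.float64(-0.036), 79), (np.float64(-0.032), 47), (np.float64(-0.028), 32), (np.float64(-0.024), 27), (np.float64(-0.02), 29), (np.float64(-0.016), 58), (np.float64(-0.012), 88), (np.float64(-0.008), 92), (np.float64(-0.004), 80), (np.float64(-0.0), 83), (np.float64(0.004), 99), (np.float64(0.008), 99), (np.float64(0.012), 98), (np.float64(0.016), 99), (np.float64(0.02), 98)]
0.08 [(np.float64(-0.04), 101), (np.float64(-0.036), 85), (np.float64(-0.032), 45), (np.float64(-0.028), 35), (np.float64(-0.024), 29), (np.float64(-0.02), 31), (np.float64(-0.016), 55), (np.float64(-0.012), 85), (np.float64(-0.008), 94), (np.float64(-0.004), 79), (np.float64(-0.0), 75), (np.float64(0.004), 95), (np.float64(0.008), 96), (np.float64(0.012), 96), (np.float64(0.016), 94), (np.float64(0.02), 94)]
```

View pics/s10.png

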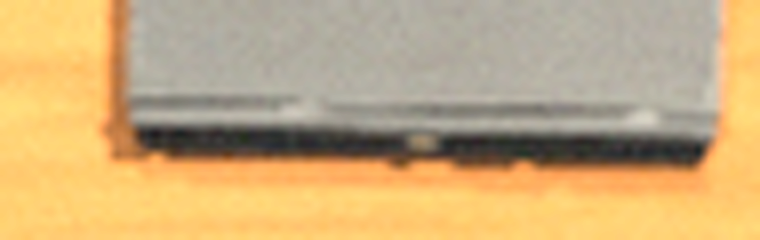

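The panel's outer face stands 12–14 mm in front of the housing edge, which is home within measuring error, with only a thin seam at crop row 105. There's time left, so I'll do one independent check: push lower and to the side of the lock.

```bash
python3 - <<'E'
from h import *
E0=np.array([.686,-.024,.022])+.05*ey
S=E0-.055*ex
bot.move_straight([S[0],S[1],.28],velocity=.3)
print(bot.move_straight(S,velocity=.2,contact_N=10))
c=bot.move_straight(E0-.02*ex,velocity=.1,contact_N=10);print(c,status.get_state()["eef_pos"].round(4))
c=bot.move_straight(E0+.012*ex,velocity=.03,contact_N=25)
s=status.get_state();print(c,s["eef_pos"].round(4),(((s["eef_pos"]-E0)@ex)*1000).round(1),s["wrist_force"].round(1))
bot.move_straight(s["eef_pos"]-.06*ex,velocity=.2)
p=status.get_state()["eef_pos"]
bot.move_straight([p[0],p[1],.28],velocity=.25)
bot.move_straight([.42,.12,.33],velocity=.3)
f=grab_frame("scene");t=grab_frame("top");print(status.get_state()["time_s"])
cv2.imwrite("pics/s11.png",np.hstack([cv2.resize(f["pixels"],(400,300)),cv2.resize(t["pixels"],(400,300))]))
for y in(-.12,.08):
  D=np.array([.6975,-.024,.1])+(y+.024)*ey
  print(y,[round(float(cv2.getRectSubPix(t["pixels"].astype(np.float32),(1,1),tuple(proj(t,D+o*ex).astype(float))).mean())) for o in np.arange(-.04,.021,.004)])
for n in("oil_bottle","tin","spare_roll","honey_jar","sauce_jar"):
    for d in place_of(t,n)[:1]: print(n,round(d["score"],2),onplane(t,*d["location"],0).round(3))
K=f["mtx"];r,c=np.mgrid[0:384,0:512];d=f["range_z"]
X=(np.stack([(c-K[0,2])/K[0,0]*d,(r-K[1,2])/K[1,1]*d,d],-1)-f["t"])@f["R"]
Q=X[(X[...,2]>.12)&(X[...,2]<.2)]
print([np.median(Q[(abs((Q-PC)@ex-a)<.01)&(abs((Q-PC)@ey)<.05)][:,2]).round(4) for a in(-.03,0,.03,.06)])
E
```

```text
False
False [0.6673 0.0267 0.0221]
True [0.6737 0.0265 0.0217] -14.0 [ 0.5 -0.8  0.2]
36.7917
-0.12 [97, 80, 47, 30, 29, 32, 60, 88, 93, 83, 82, 97, 99, 99, 99, 99]
0.08 [102, 86, 49, 31, 28, 29, 54, 86, 94, 79, 75, 94, 97, 96, 96, 96]
oil_bottle 0.52 [ 0.463 -0.605  0.   ]
tin 0.43 [0.384 0.189 0.   ]
spare_roll 0.56 [ 0.379 -0.171  0.   ]
honey_jar 0.61 [ 0.728 -0.284  0.   ]
sauce_jar 0.78 [0.692 0.283 0.   ]
[np.float64(0.1468), np.float64(0.1476), np.float64(0.1477), np.float64(0.1472)]
```

View pics/s11.png

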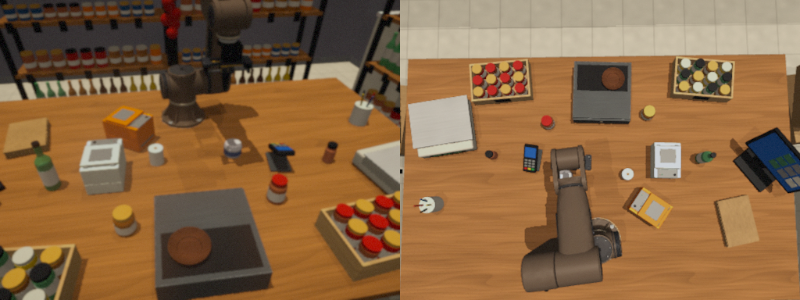

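The 25 N push didn't move the panel, so the drawer is at its end stop. The cover is still level and nothing else has visibly moved. I'm handing the job in.

```bash
python3 - <<'E'
from h import *
print(status.get_state()["wrist_force"].round(1));close_job()
E
```

```text
[-0.5  0.3  0.3]
the job is handed in; nothing more can be done
```

I shut the white printer's cover first, then pushed the cash drawer home, and handed the job in at about 37 s with the arm clear of everything.

- **Failed first try:** my first push at the cover missed, passing just over its top edge without touching anything. The real fingertips end about 28–33 mm short of the reported TCP, so I measured that with the depth camera, allowed for it, and the second push worked.
- **Cover:** its top is level at 0.147 m along its length, as it should be when shut. The printer stayed within 1–2 mm of where it started, which is camera noise.
- **Drawer:** it hit a hard stop at 15 N and again at 18 N. A third push of 25 N, lower and to the side of the lock, did not move the panel. The panel stands 12–14 mm in front of the housing edge against the 12 mm specified, within the camera's error.
- **Everything else:** no bystander looks moved in the pictures. The network's positions for them differ by up to about 15 mm between shots, which I put down to network scatter. I did not check them more closely.

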